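# Open the sampler's loading shelf on its swing-out bracket and unload a vial rack

### The arm

A 6-joint arm with a two-finger parallel gripper is mounted at the origin on the work surface. World frame = base frame: x ahead of the robot, y to its left, z up, the work surface at z = 0. Lengths are in m, angles in rad, forces in N, time in s.
With the tool pointing down it reaches from about 0.3 to 0.875 m from the base axis. Payload 6.4 kg.
Tool frame: the origin (TCP) lies at the very end of the fingers, on their centre line; the grasp point (between the pads) lies tcp_to_grasp behind it (tcp_to_grasp is the distance from the TCP to the grasp point, in m); z points along the fingers, y is the direction in which the jaws open and shut (so a half turn about z gives the same grasp; the last joint's range is limited). The gripper opens to 85 mm and grips with 20 to 120 N. Pads are 22 mm wide; open, the fingers measure 114 mm over their backs; the gripper's body (76 mm by 85 mm) begins 54 mm behind the grasp point. The pads swing forward as they close: fully open they stand 13 mm farther back than shut.
Start: joints at [-1.499, 0.181, 1.607, -0, 1.354, -0.206], TCP at [0.158, -0.553, 0.231] pointing down, gripper open.
Joint ranges: [-2.99, 2.99], [-0.89, 2.07], [0.3, 2.58], [-1.14, 4.28], [0, 2.63], [-3.12, 3.12]. Speed limits (rad/s): [2.57, 2.57, 3.01, 3.14, 3.14, 3.14].

### API

Orientations are given as a unit quaternion [w, x, y, z].
In Python, from bench import get_obs, camera, hand_in, tcp_to_grasp gives the robot as it stands.
- The arm moves only by the shell command python3 -m inch 'ROWS' [OPENING]. ROWS is JSON, a list of rows, each an object with "delta_pos": the shift along the tool's x, y, z in cm, a list of three; "rotation": the turn, a rotation vector about the tool's x, y, z in rad, a list of three. In form: [{"delta_pos": [x, y, z], "rotation": [rx, ry, rz]}, ...]. A call has 1 to 10 rows; each row shifts and turns the commanded pose from where the row before left it, along the tool's axes as they then stand; what a row does not reach is not made up. A row lasts 1/10 s, in which the tool goes at most 50 mm and 8.59 degrees, less where a joint would pass 70% of its speed; a pose out of reach is approached as far as the arm can. A call is refused whole if a number of a shift passes 5 or a number of a turn 0.15, either way. A call with a gripper value outside its range is refused whole. OPENING is the finger opening in cm, from 0 to 8.54, set as the call begins (- or left out, the last holds). The fingers move at their own pace and stop on an object; the grip force is fixed at half the most. Time passes only in rows, so rows that do not move let the fingers close. It gives the time, the measured TCP pose, the force and the opening at its end, in the units of the state.
- get_obs(): the state, without advancing time (a new reading comes with each control period).
- camera(name): name is "scene" or "top"; returns a dict with "color" (480x640x3 uint8, red, green, blue), "vfov" (degrees; the focal length in pixels is half the picture's height over the tangent of half this angle, whatever the lens; pixels are square), "cx", "cy" (the principal point, pixels), "k1" (the pictures are not rectified: a ray, as slopes to the right and down, at radius r is drawn at 1 + k1 r^2 times it, then the intrinsics apply), "eye" and "orientation" of the camera in the world. Camera axes: x right, y down, z forward; pixel columns grow to the right and rows downward; lengths in m; the calibration is good to about 2 mm. A picture is of the moment at which its call begins. There is no depth.
- hand_in(): hands the job in, once; it reports no verdict.
The state is a dict: "time_s": time; "q": joint angles; "dq": joint speeds; "joint_efforts": joint torques, N m; "eef_pos": TCP position; "eef_rot": TCP orientation; "wrist_force": force on the tool from outside, world axes, zero at the start; "torque": the same for the moment, N m; "opening": opening from 0.0 (shut) to 1.0 (fully open).
Only numpy, scipy, OpenCV 4.12 (cv2) and the standard library are available. Lean on these libraries where they do the work, as an engineer would, in place of code of your own. Each camera call takes 0.05 s, during which the arm holds its last target.

### The job

Unload the finished rack from the vial sampler: swing the blue support bracket on its front out past the dead centre of its spring so that it stays out by itself, then tip the loading shelf down so that it rests on the bracket. Draw the rack with the blue caps out over the sill on to the shelf, sliding it along the deck and not lifting it there, then stand it flat on the floor of the steel tray without dropping it in. Keep that rack upright, leave the shelf open on its bracket, and leave the red-capped rack and the other things on the bench as they are.

Things in the scene. Friction and masses are not known exactly. Their poses are not given: they have to be found in the camera images.
- sampler: Fixed benchtop vial sampler, off-white, 300 mm deep, 360 wide. Origin: bench level, below the middle of its front face, which looks at the robot; its x points into the machine (away from the robot), y left, z up. Side cheeks (|y| 142 to 180 mm) rise to z = 154 mm; the tower behind x = 205 to z = 235; a small needle carriage is parked at y = 158, x = 183 to 205.
- sill (a point): Middle of the front edge of the sampler's dark deck (sampler x = 0, y = 0, z = 130 mm). The deck reaches back to x = 190. Two rack lanes, centres y = +65 and -65 mm, 122 mm wide between 13 mm high aluminium rails (x = 22 to 178) whose lips reach 7 mm in over the rack's foot, underside 10 mm above the deck: racks can only slide out to the front.
- bracket (a joint): Angle (rad) of the blue bracket on its vertical pin. 0 = folded in: arm points left (sampler y) and 25 degrees outwards; opens counter-clockwise from above; 1.134 = out at its stop, arm straight out of the front (sampler -x). A toggle spring pulls it to either end: dead centre 0.57, then it snaps out and stays. Push with about 3 N near the tip on the arm's side that faces the sampler.
- bracket_tip (a point): On the bracket arm's centre line, 85 mm from the pin axis, z = 76 mm. The arm is a 14 mm thick bar from z = 60 to 92 mm, ending 100 mm from the pin in an orange cap; a rubber pad on it near the tip (20 mm wide) rises to 102 mm. Folded in, about 75 mm are free from here back to the sampler's front: room for closed fingers from above.
- bracket_pivot (a point): On the axis of the bracket's vertical pin, z = 76 mm, 50 mm in front of the sampler's front face at sampler y = -30 mm. A steel clevis 30 mm wide joins it to the front (z = 50 to 98 mm), a small spring strut lies above it (z = 110 mm at most).
- shelf (a joint): Angle (rad) of the loading shelf on its hinge. 0 = closed: upright, leaning 8 degrees back over the deck on its stop; 0.14 = vertical (balance); 1.71 = level, resting on the swung-out bracket. Once past balance it sinks by itself, damped, in about 4 s; without the bracket out it sinks past level. To tip it, pull its edge towards the robot from behind with 1 to 4 N.
- shelf_hinge (a point): Middle of the shelf's hinge axis, which runs along sampler y at sampler x = -8 mm, z = 117 mm.
- shelf_edge (a point): Middle of the shelf's free edge, on its upper face, 147 mm from the hinge axis (about 260 mm high when closed). Aluminium panel 284 mm wide, 8 mm thick; on the upper face (towards the deck when closed) a navy lip 6 mm thick, 10 mm high along the free edge. Level, the face is at z = 127 mm, 3 mm below the deck, from sampler x = -12 to -149 mm (the lip).
- shelf_block (a point): Underside of the black block (34 x 40 mm, 17 mm deep) below the shelf near its free edge, which rests on the bracket's rubber pad when the shelf is level; on the robot's side of the upright shelf.
- rack_blue: Rack to unload: white, blue caps, 0.3 to 0.5 kg. Origin: centre of its underside. 75 mm deep (x, along sampler x); foot 115 mm wide (y), 6 high; block 100 wide to 36 mm; cap tops 52 mm. Grey handle: 12 x 12 mm bar along its y over the middle, 110 long, centre 80 mm up, top 86. Starts in either lane, front 20 to 32 mm behind the sill; the deck behind it is free for 70 mm or more.
- rack_red: A second rack of the same shape with red caps, in the other lane. Origin: centre of its underside. It stays there.
- tray: Loose steel tray on the bench, 260 mm (its x) by 180 mm (its y), 28 mm high, walls and floor 4 mm thick. Origin: centre of its underside. The jar stands in the end towards its -x; the +x end is free.
- jar: Small amber jar with white lid, 52 mm diameter, 60 mm high, in the tray 80 to 90 mm from its centre towards -x. Origin: centre of its underside. Leave it.
- bottle: Clear bottle, 68 mm diameter, 170 mm high, on the bench at the left. Origin: centre of its underside. Leave it.
- brown_bottle: Amber bottle, 56 mm diameter, 120 mm high, on the bench at the left. Origin: centre of its underside. Leave it.
- tip_box: Green box of pipette tips with a clear lid, 87 by 127 mm, 63 mm high, on the bench at the left. Origin: centre of its underside. Leave it.
- beaker: Empty glass beaker, 68 mm diameter, 85 mm high, on the bench right of the sampler, behind the tray. Origin: centre of its underside. Leave it.
Mind the look-alikes: they are no part of the job. Leave any purple or yellow look-alike of the rack_blue alone.

How it is judged:
By the outcome, as a careful person would: the job done as asked, in the order asked, and still so for the second after the job is handed in, with the robot touching nothing.
It also fails if it takes over 72 s, if anything falls off the work surface, if the arm or the gripper's body presses on something with over 40 N, if the wrist force passes 120 N, or if a joint passes its speed limit or range.

## Working session

There is one attempt and no reset: what is moved stays moved. The work goes in short steps, Python scripts to look and compute and a shell command to move; the robot and the scene stay as the last step left them, time stands still between calls to the robot, and variables do not carry over. Pictures are saved under pics/ and viewed, and the job is handed in when it is done.

```bash
ls; mkdir -p pics
python3 - <<'E'
from bench import *
import cv2
print(get_obs(), tcp_to_grasp)
for n in("scene","top"):
    c=camera(n); cv2.imwrite(f"pics/{n}0.png",c["color"][:,:,::-1]); print({k:v for k,v in c.items() if k!="color"})
E
```

```text
pics
{'time_s': 0.0, 'q': array([-1.49929514e+00,  1.81526400e-01,  1.60800719e+00,  3.14062140e-05,
        1.35380717e+00, -2.06295906e-01]), 'dq': array([-0.00117824, -0.00027714, -0.00116599,  0.00142743,  0.00134102,
       -0.00092321]), 'joint_efforts': array([-1.30457251e-03, -4.44880271e+01, -3.51343668e+01, -5.33336624e-04,
        8.97788443e-03, -4.32787135e-05]), 'eef_pos': array([ 0.15767525, -0.55238567,  0.23039278]), 'eef_rot': array([-8.71035900e-04,  9.90369187e-01,  1.38448940e-01,  7.41613666e-05]), 'wrist_force': array([-0.00426868,  0.1053507 , -0.44807627]), 'torque': array([ 0.01090298, -0.0130429 , -0.04394036]), 'opening': 0.9986163233953997} 0.0187
{'vfov': 44.4784676232739, 'cx': 313.7816183914555, 'cy': 249.62811768663244, 'k1': -0.008188744860555375, 'eye': array([ 1.20642772, -0.22738555,  1.23620702]), 'orientation': array([-0.23929888,  0.7683193 ,  0.5679442 , -0.17280304])}
{'vfov': 51.1780554268735, 'cx': 314.5504596728122, 'cy': 241.06361055454917, 'k1': 0.021735391223728254, 'eye': array([0.33578534, 0.0081089 , 1.56205764]), 'orientation': array([-0.05120447,  0.70593565, -0.70475106,  0.04856851])}
```

View pics/scene0.png

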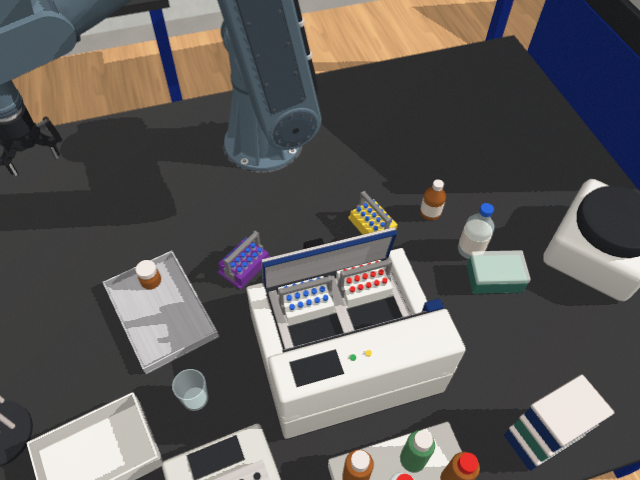

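View pics/top0.png

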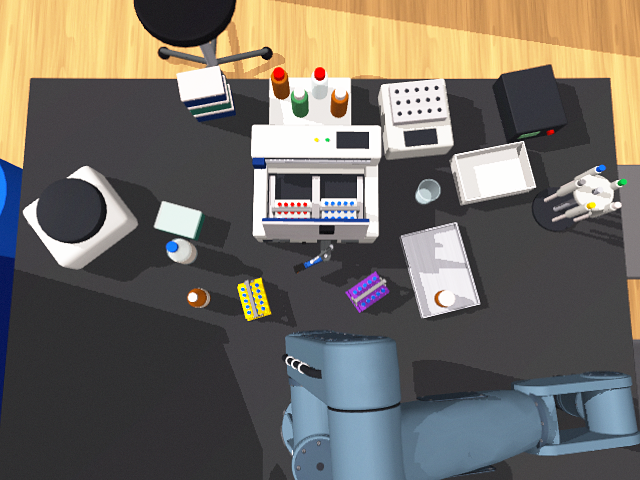

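Scene view: the sampler is around (350,330), with the blue rack at (307,298) in the right lane. In the top view the bracket is at (315,258) and the tray at (440,270). I'll enlarge both to pick points.

```bash
cat > h.py <<'E'
import numpy as np, cv2
from scipy.spatial.transform import Rotation as R
from bench import *
def Rm(q): return R.from_quat([q[1],q[2],q[3],q[0]]).as_matrix()
def proj(c,P):
    P=np.atleast_2d(P); v=(P-c["eye"])@Rm(c["orientation"]); s=v[:,:2]/v[:,2:]
    f=240/np.tan(np.radians(c["vfov"])/2); r2=(s**2).sum(1,keepdims=True)
    return s*(1+c["k1"]*r2)*f+[c["cx"],c["cy"]]
def unproj(c,uv,z):
    f=240/np.tan(np.radians(c["vfov"])/2); d=(np.array(uv,float)-[c["cx"],c["cy"]])/f; s=d.copy()
    for _ in range(20): s=d/(1+c["k1"]*(s@s))
    w=Rm(c["orientation"])@np.array([s[0],s[1],1]); return c["eye"]+w*(z-c["eye"][2])/w[2]
def crop(c,x0,y0,x1,y1,k,fn):
    im=cv2.resize(c["color"][y0:y1,x0:x1,::-1],None,fx=k,fy=k,interpolation=cv2.INTER_CUBIC)
    for x in range((x0+9)//10*10,x1,10): cv2.line(im,((x-x0)*k,0),((x-x0)*k,4 if x%50 else 14),(0,255,255),1)
    for y in range((y0+9)//10*10,y1,10): cv2.line(im,(0,(y-y0)*k),(4 if y%50 else 14,(y-y0)*k),(0,255,255),1)
    cv2.imwrite(fn,im)
E
python3 - <<'E'
from h import *
c=camera("top"); crop(c,240,115,400,235+40,5,"pics/t1.png"); crop(c,340,200,500,320,5,"pics/t2.png")
c=camera("scene"); crop(c,90,180,250,300+80,4,"pics/s2.png"); crop(c,230,210,430,360,4,"pics/s1.png")
E
```

```text
(no output)
```

View pics/t1.png

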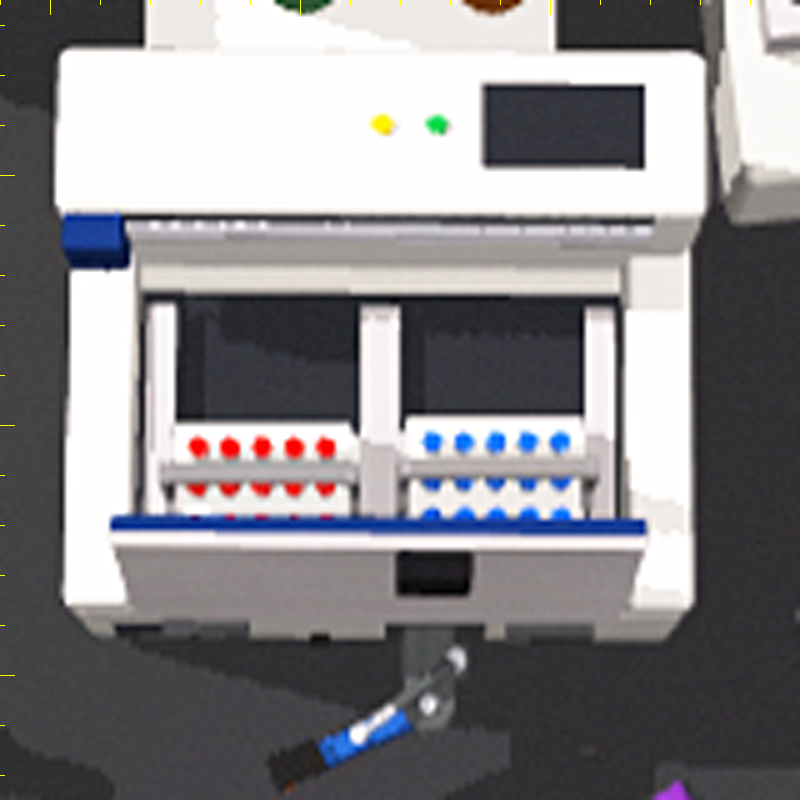

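View pics/t2.png

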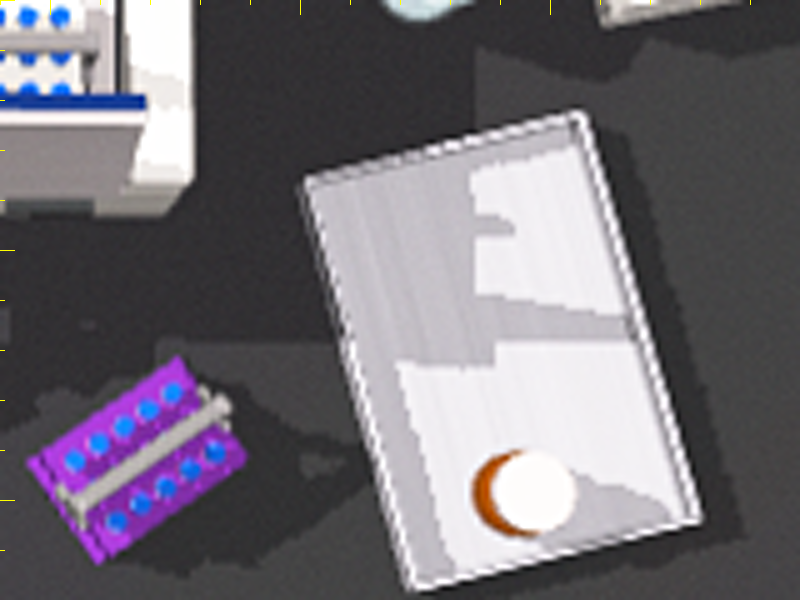

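View pics/s1.png

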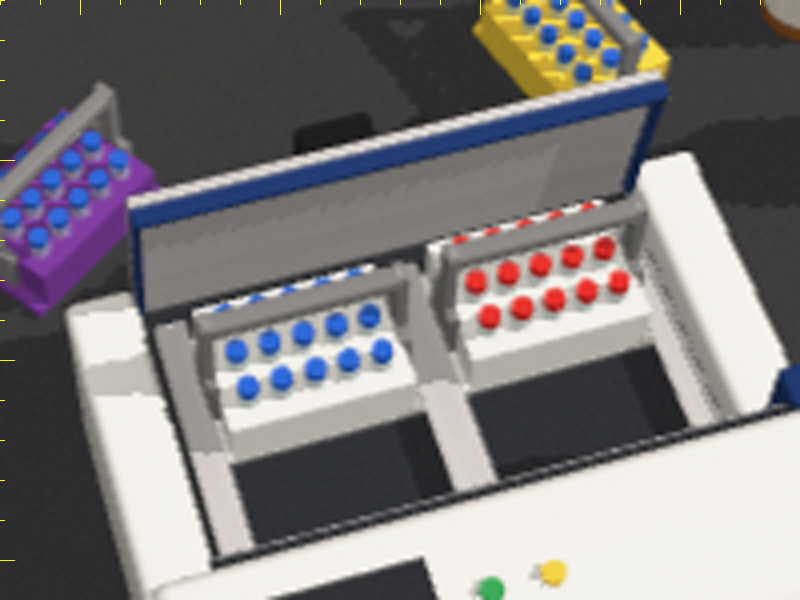

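Top view: the cheek corners are near (253,235) and (378,235), and the tray rim corners near (401,236), (456,222), (480,304) and (422,318). The blue rack's handle runs from (319,208) to (360,208). Now the fits.

```bash
cat > fit.py <<'E'
from h import *
from scipy.optimize import least_squares
T=camera("top");S=camera("scene")
def W(p,L): 
    c,s=np.cos(p[2]),np.sin(p[2]); L=np.atleast_2d(L); return np.c_[p[0]+c*L[:,0]-s*L[:,1],p[1]+s*L[:,0]+c*L[:,1],L[:,2]]
obs=[(T,(253,235),(0,.18,.154)),(T,(378.4,235),(0,-.18,.154)),(T,(252.4,125),(.3,.18,.235)),(T,(381.2,126),(.3,-.18,.235)),(T,(251.4,157.6),(.205,.18,.235)),(T,(380.8,158.6),(.205,-.18,.235)),
(S,(247,288),(0,-.18,.154)),(S,(402.5,248.8),(0,.18,.154))]
f=lambda p:np.concatenate([(proj(c,W(p,l))[0]-u) for c,u,l in obs])
r=least_squares(f,[.6,0,0],loss="soft_l1"); p=r.x; print("sampler",p,np.round(r.fun,1))
def inv(q): d=np.array(q[:2])-p[:2];c,s=np.cos(p[2]),np.sin(p[2]);return np.array([c*d[0]+s*d[1],-s*d[0]+c*d[1]])
print("handle ends",[inv(unproj(T,u,.216)) for u in((319.4,207.6),(360,207.6))])
print("shelf edge top", [inv(unproj(T,u,.26)) for u in((262,219.5),(369,219.5))])
print("pin",inv(unproj(T,(326,256),.105)),"tip",unproj(T,(295,270),.09),inv(unproj(T,(295,270),.09)))
to=[(T,(401,236),(.13,.09,.028)),(T,(456.4,222.4),(.13,-.09,.028)),(T,(480.4,304.4),(-.13,-.09,.028)),(T,(422.4,318.4),(-.13,.09,.028))]
g=lambda t:np.concatenate([(proj(c,W(t,l))[0]-u) for c,u,l in to])
r=least_squares(g,[.45,-.3,0]);print("tray",r.x,np.round(r.fun,1)); print("jar",unproj(T,(446.8,298),.06))
for n,l in dict(tip=(-.05-.085*np.sin(np.radians(25)),-.03+.085*np.cos(np.radians(25)),.076),pin=(-.05,-.03,.076),sill=(0,0,.13),shelfedge=(-.155,0,.127),rackblue0=(.065,-.065,.13)).items(): print(n,W(p,l))
E
python3 fit.py
```

```text
sampler [ 0.55147916  0.01032737 -0.00503275] [-0.6  0.3  0.7  1.1 -1.1 -1.5  0.4 -1.8 -1.  -0.8  1.2 -1.1 -1.1 -1.8
  0.1 -2.2]
handle ends [array([ 0.06829432, -0.00976008]), array([ 0.06896763, -0.12088319])]
shelf edge top [array([0.0260116 , 0.14183824]), array([ 0.02778879, -0.1405903 ])]
pin [-0.05246763 -0.03039889] tip [0.45896393 0.07118019 0.09      ] [-0.09282032  0.06038644]
tray [ 0.46566503 -0.36969477  0.2376097 ] [-0.5 -0.2  0.3 -0.1 -0.1  0.2  0.3  0.1]
jar [ 0.3790123  -0.37933454  0.06      ]
tip [[0.46579442 0.05779536 0.076     ]]
pin [[ 0.50132881 -0.01942061  0.076     ]]
sill [[0.55147916 0.01032737 0.13      ]]
shelfedge [[0.39648113 0.01110744 0.127     ]]
rackblue0 [[ 0.61615121 -0.05499893  0.13      ]]
```

```bash
python3 -m inch '[{"delta_pos":[0,0,0],"rotation":[0,0,0.139]},{"delta_pos":[0,0,0],"rotation":[0,0,0.139]},{"delta_pos":[1.6,-3.8,0],"rotation":[0,0,0]},{"delta_pos":[1.6,-3.8,0],"rotation":[0,0,0]},{"delta_pos":[1.6,-3.8,0],"rotation":[0,0,0]},{"delta_pos":[1.6,-3.8,0],"rotation":[0,0,0]},{"delta_pos":[1.6,-3.8,0],"rotation":[0,0,0]},{"delta_pos":[1.6,-3.8,0],"rotation":[0,0,0]},{"delta_pos":[1.6,-3.8,0],"rotation":[0,0,0]},{"delta_pos":[1.6,-3.8,0],"rotation":[0,0,0]}]' 0
python3 -m inch '[{"delta_pos":[1.6,-3.8,0],"rotation":[0,0,0]},{"delta_pos":[1.6,-3.8,0],"rotation":[0,0,0]},{"delta_pos":[1.6,-3.8,0],"rotation":[0,0,0]},{"delta_pos":[1.6,-3.8,0],"rotation":[0,0,0]},{"delta_pos":[1.6,-3.8,0],"rotation":[0,0,0]},{"delta_pos":[1.6,-3.8,0],"rotation":[0,0,0]},{"delta_pos":[0,0,0],"rotation":[0,0,0]},{"delta_pos":[0,0,0],"rotation":[0,0,0]}]'
```

```text
time_s: 1.3
eef_pos: [0.2861, -0.2475, 0.2314]
eef_rot: [0.0, 1.0, -0.0, 0.0]
wrist_force: [0.8, -0.4, -0.5]
opening: -0.001
time_s: 2.1
eef_pos: [0.3818, -0.0202, 0.2313]
eef_rot: [0.0, 1.0, 0.002, -0.0]
wrist_force: [-0.4, -0.7, -1.2]
opening: 0.0
```

```bash
python3 -m inch '[{"delta_pos":[1.5,-3.1,0],"rotation":[0,0,0]},{"delta_pos":[1.5,-3.1,0],"rotation":[0,0,0]},{"delta_pos":[1.5,-3.0,0],"rotation":[0,0,0]},{"delta_pos":[2.5,0,0],"rotation":[0,0,0]},{"delta_pos":[2.5,0,0],"rotation":[0,0,0]},{"delta_pos":[2.0,0,2],"rotation":[0,0,0]},{"delta_pos":[0,0,3],"rotation":[0,0,0]},{"delta_pos":[0,0,3],"rotation":[0,0,0]},{"delta_pos":[0,0,0],"rotation":[0,0,0]},{"delta_pos":[0,0,0],"rotation":[0,0,0]}]'
python3 - <<'E'
from h import *
c=camera("top"); crop(c,240,160,400,280,5,"pics/t3.png")
c=camera("scene"); crop(c,230,130,430,280,4,"pics/s3.png")
E
```

```text
time_s: 3.1
eef_pos: [0.4967, 0.0695, 0.1515]
eef_rot: [0.0, 1.0, -0.001, -0.001]
wrist_force: [1.4, -0.4, 0.8]
opening: -0.004
```

View pics/t3.png

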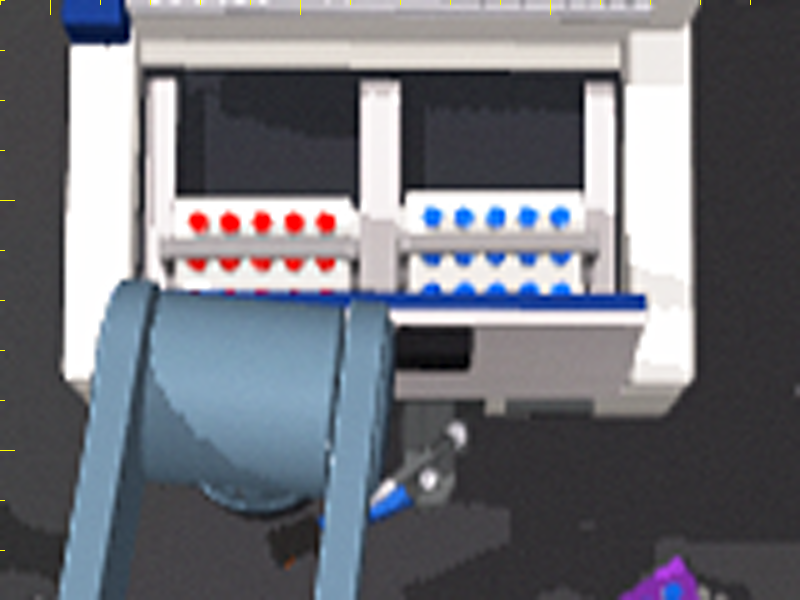

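View pics/s3.png

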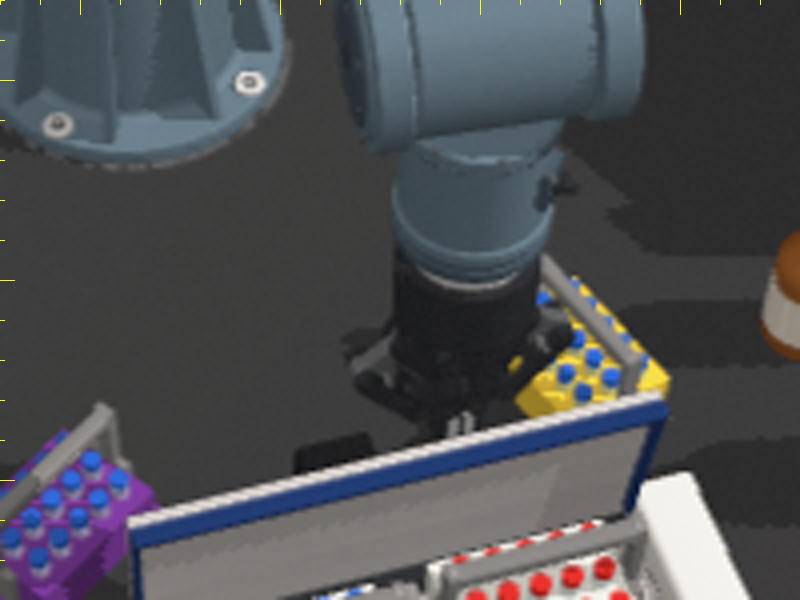

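Both views show the closed fingers between the shelf and the bracket tip (tip at about crop pixel (285,540)), with clear room to the shelf. Lowering now.

```bash
python3 -m inch '[{"delta_pos":[0,0,1.5],"rotation":[0,0,0]},{"delta_pos":[0,0,1.5],"rotation":[0,0,0]},{"delta_pos":[0,0,1.5],"rotation":[0,0,0]},{"delta_pos":[0,0,1.5],"rotation":[0,0,0]},{"delta_pos":[0,0,1.5],"rotation":[0,0,0]},{"delta_pos":[0,0,0.8],"rotation":[0,0,0]},{"delta_pos":[0,0,0],"rotation":[0,0,0]}]'
python3 - <<'E'
import numpy as np
for f in (.436,.6,.75,.9,1.05,1.2,1.3):
    d=np.array([-np.sin(f),np.cos(f)]);n=np.array([np.cos(f),np.sin(f)])
    print(f,np.array([.5515,.0103])+[-.05,-.03]+.08*d+.023*n)
E
```

```text
time_s: 3.9
eef_pos: [0.497, 0.0708, 0.0686]
eef_rot: [0.0, 1.0, -0.0, 0.0]
wrist_force: [-0.3, -0.1, -0.2]
opening: -0.001
0.436 [0.48856294 0.06252915]
0.6 [0.47531132 0.05931363]
0.75 [0.46379774 0.0545128 ]
0.9 [0.45313088 0.04804532]
1.05 [0.44355028 0.04005642]
1.2 [0.4352711  0.03072552]
1.3 [0.43056782 0.02386174]
```

```bash
python3 -m inch '[{"delta_pos":[-0.85,0.7,0],"rotation":[0,0,0]},{"delta_pos":[-0.65,0.25,0],"rotation":[0,0,0]},{"delta_pos":[-0.65,0.2,0],"rotation":[0,0,0]},{"delta_pos":[-0.6,0.2,0],"rotation":[0,0,0]},{"delta_pos":[0,0,0],"rotation":[0,0,0]}]'
python3 -m inch '[{"delta_pos":[-0.6,0.25,0],"rotation":[0,0,0]},{"delta_pos":[-0.6,0.3,0],"rotation":[0,0,0]},{"delta_pos":[-0.5,0.35,0],"rotation":[0,0,0]},{"delta_pos":[-0.5,0.4,0],"rotation":[0,0,0]},{"delta_pos":[0,0,0],"rotation":[0,0,0]}]'
python3 -m inch '[{"delta_pos":[-0.5,0.4,0],"rotation":[0,0,0]},{"delta_pos":[-0.5,0.45,0],"rotation":[0,0,0]},{"delta_pos":[-0.4,0.45,0],"rotation":[0,0,0]},{"delta_pos":[-0.4,0.7,0],"rotation":[0,0,0]},{"delta_pos":[0,0,0],"rotation":[0,0,0]},{"delta_pos":[0,0,0],"rotation":[0,0,0]},{"delta_pos":[0,0,0],"rotation":[0,0,0]}]'
python3 - <<'E'
from h import *
c=camera("top"); crop(c,240,160,400,280,5,"pics/t4.png")
c=camera("scene"); crop(c,230,130,430,280,4,"pics/s4.png")
E
```

```text
time_s: 4.4
eef_pos: [0.4684, 0.0572, 0.0685]
eef_rot: [0.0, 1.0, -0.0, -0.0]
wrist_force: [1.2, 1.5, 0.7]
opening: 0.005
time_s: 4.9
eef_pos: [0.4458, 0.0442, 0.0678]
eef_rot: [-0.0, 1.0, -0.0, -0.001]
wrist_force: [-0.0, 0.1, 0.2]
opening: 0.005
time_s: 5.6
eef_pos: [0.4295, 0.0244, 0.0684]
eef_rot: [-0.0, 1.0, -0.0, 0.0]
wrist_force: [0.4, 0.3, 0.3]
opening: -0.002
```

View pics/t4.png

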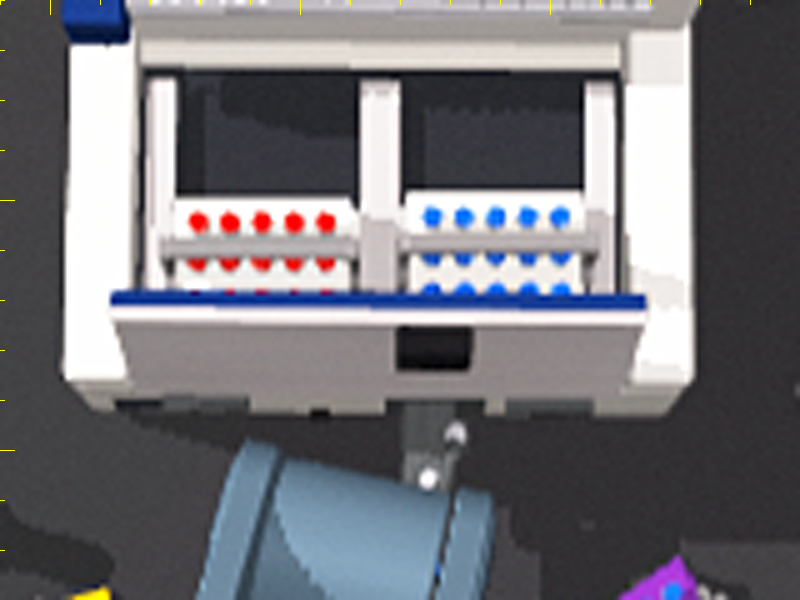

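```bash
python3 -m inch '[{"delta_pos":[0,0,-4],"rotation":[0,0,0]},{"delta_pos":[0,0,-4],"rotation":[0,0,0]},{"delta_pos":[0,0,-4],"rotation":[0,0,0]},{"delta_pos":[0,0,-4],"rotation":[0,0,0]},{"delta_pos":[0,0,-4],"rotation":[0,0,0]},{"delta_pos":[0,0,-3.5],"rotation":[0,0,0]},{"delta_pos":[0,0,0],"rotation":[0,0,0]}]'
python3 -m inch '[{"delta_pos":[3,0.3,0],"rotation":[0,0,0]},{"delta_pos":[3,0.3,0],"rotation":[0,0,0]},{"delta_pos":[3,0.3,0],"rotation":[0,0,0]},{"delta_pos":[3,0.3,0],"rotation":[0,0,0]},{"delta_pos":[3,0.2,0],"rotation":[0,0,0]},{"delta_pos":[2.8,0,0],"rotation":[0,0,0]},{"delta_pos":[0,0,0],"rotation":[0,0,0]},{"delta_pos":[0,0,0],"rotation":[0,0,0]}]'
python3 - <<'E'
from h import *
c=camera("top"); crop(c,240,160,400,280,5,"pics/t5.png")
c=camera("scene"); crop(c,230,130,430,280,4,"pics/s5.png")
E
```

```text
time_s: 6.4
eef_pos: [0.432, 0.0241, 0.3089]
eef_rot: [0.001, 1.0, 0.0, 0.005]
wrist_force: [-0.2, 0.2, -0.3]
opening: -0.001
time_s: 7.2
eef_pos: [0.6068, 0.0107, 0.3016]
eef_rot: [-0.0, 1.0, 0.0, -0.001]
wrist_force: [0.4, -0.0, 0.3]
opening: -0.004
```

View pics/t5.png

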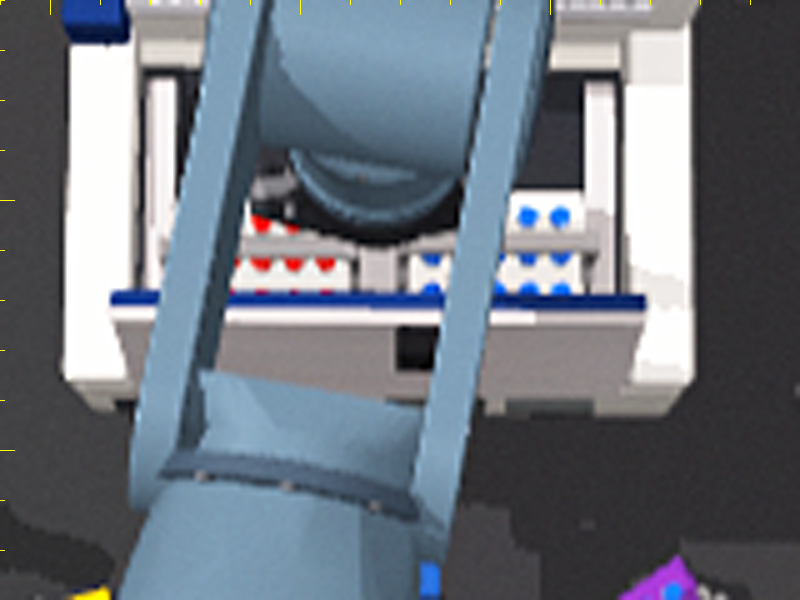

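View pics/s5.png

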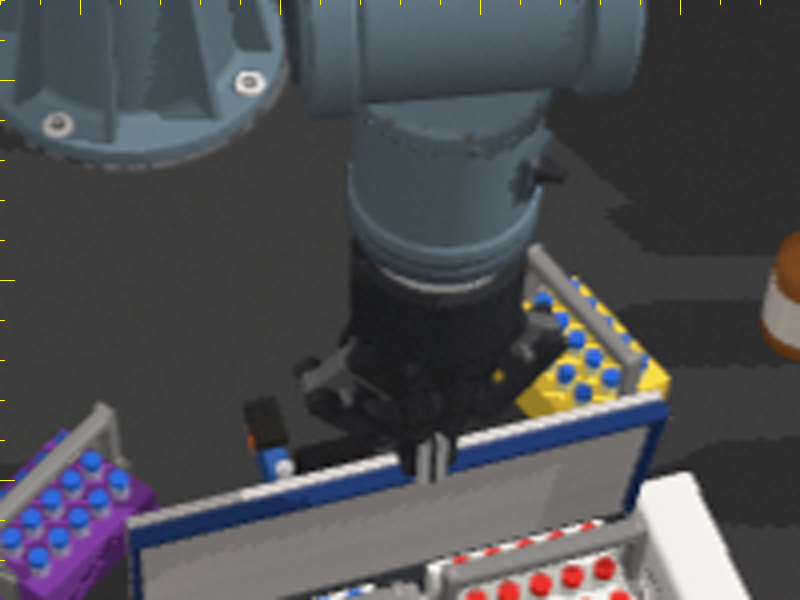

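Scene view: the bracket is out at (300,240) and the fingers stand behind the shelf edge. Next I lower behind the lip and pull.

```bash
python3 -m inch '[{"delta_pos":[0,0,2],"rotation":[0,0,0]},{"delta_pos":[0,0,2],"rotation":[0,0,0]},{"delta_pos":[0,0,2.2],"rotation":[0,0,0]},{"delta_pos":[0,0,0],"rotation":[0,0,0]}]'
python3 -m inch '[{"delta_pos":[-1,0,0],"rotation":[0,0,0]},{"delta_pos":[-1,0,0],"rotation":[0,0,0]},{"delta_pos":[-1,0,0],"rotation":[0,0,0]},{"delta_pos":[-1,0,0],"rotation":[0,0,0]},{"delta_pos":[0,0,0],"rotation":[0,0,0]}]'
python3 -m inch '[{"delta_pos":[-1,0,0],"rotation":[0,0,0]},{"delta_pos":[-1,0,0],"rotation":[0,0,0]},{"delta_pos":[-1,0,0],"rotation":[0,0,0]},{"delta_pos":[-1,0,0],"rotation":[0,0,0]},{"delta_pos":[-0.5,0,0],"rotation":[0,0,0]},{"delta_pos":[0,0,0],"rotation":[0,0,0]},{"delta_pos":[0,0,0],"rotation":[0,0,0]}]'
python3 - <<'E'
from h import *
c=camera("scene"); crop(c,230,130,430,330,3,"pics/s6.png")
E
```

```text
time_s: 7.7
eef_pos: [0.6045, 0.0109, 0.2382]
eef_rot: [-0.001, 1.0, -0.0, -0.003]
wrist_force: [-0.3, -0.3, 0.2]
opening: 0.001
time_s: 8.2
eef_pos: [0.5659, 0.0106, 0.2419]
eef_rot: [0.0, 1.0, -0.0, -0.0]
wrist_force: [0.5, -1.1, 0.3]
opening: 0.002
time_s: 8.9
eef_pos: [0.5223, 0.0104, 0.2414]
eef_rot: [0.0, 1.0, -0.0, 0.0]
wrist_force: [-0.3, 0.1, -0.4]
opening: 0.0
```

View pics/s6.png

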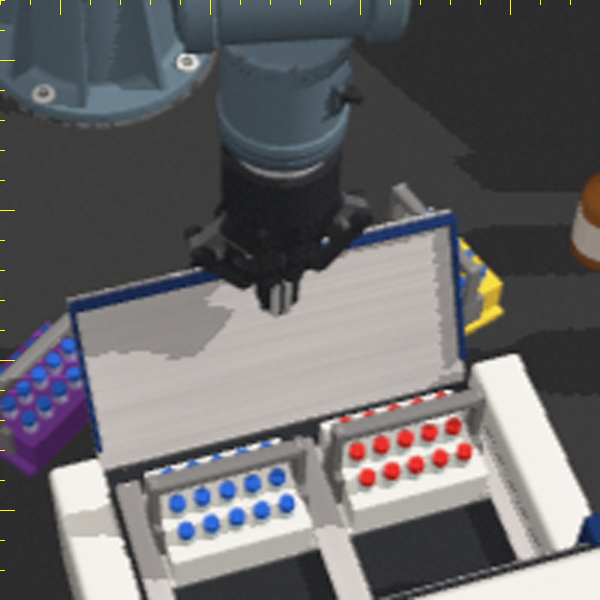

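The shelf is tipping and sinking by itself. I raise the tool, turn it and open the fingers while it settles.

```bash
python3 -m inch '[{"delta_pos":[0,0,-3],"rotation":[0,0,0]},{"delta_pos":[0,0,-3],"rotation":[0,0,0]},{"delta_pos":[0,0,0],"rotation":[0,0,-0.142]},{"delta_pos":[0,0,0],"rotation":[0,0,-0.142]},{"delta_pos":[0,0,0],"rotation":[0,0,-0.142]},{"delta_pos":[0,0,0],"rotation":[0,0,-0.142]},{"delta_pos":[0,0,0],"rotation":[0,0,-0.142]},{"delta_pos":[0,0,0],"rotation":[0,0,-0.142]},{"delta_pos":[0,0,0],"rotation":[0,0,-0.142]},{"delta_pos":[0,0,0],"rotation":[0,0,-0.142]}]'
python3 -m inch '[{"delta_pos":[0,0,0],"rotation":[0,0,-0.142]},{"delta_pos":[0,0,0],"rotation":[0,0,-0.142]},{"delta_pos":[0,0,0],"rotation":[0,0,-0.142]},{"delta_pos":[0,0,0],"rotation":[0,0,0]},{"delta_pos":[0,0,0],"rotation":[0,0,0]},{"delta_pos":[0,0,0],"rotation":[0,0,0]}]' 6
python3 - <<'E'
from h import *
o=get_obs(); M=Rm(o["eef_rot"]); print(M.round(3))
E
```

```text
time_s: 9.95
eef_pos: [0.5226, 0.0104, 0.3012]
eef_rot: [-0.0, 0.841, 0.54, -0.0]
wrist_force: [-0.2, -1.0, 0.5]
opening: -0.0
time_s: 10.55
eef_pos: [0.5224, 0.0104, 0.3012]
eef_rot: [-0.0, 0.711, 0.703, -0.0]
wrist_force: [0.2, 1.5, 0.3]
opening: 0.706
[[ 0.012  1.    -0.   ]
 [ 1.    -0.012  0.   ]
 [ 0.    -0.    -1.   ]]
```

```bash
python3 -m inch '[{"delta_pos":[0,0,0],"rotation":[0,0,-0.007]},{"delta_pos":[-1.65,2.44,0],"rotation":[0,0,0]},{"delta_pos":[-1.65,2.44,0],"rotation":[0,0,0]},{"delta_pos":[-1.65,2.44,0],"rotation":[0,0,0]},{"delta_pos":[-1.65,2.44,0],"rotation":[0,0,0]},{"delta_pos":[0,0,0],"rotation":[0,0,0]},{"delta_pos":[0,0,0],"rotation":[0,0,0]}]'
python3 -m inch '[{"delta_pos":[0,0,0],"rotation":[0,0,0]},{"delta_pos":[0,0,0],"rotation":[0,0,0]},{"delta_pos":[0,0,0],"rotation":[0,0,0]},{"delta_pos":[0,0,0],"rotation":[0,0,0]},{"delta_pos":[0,0,0],"rotation":[0,0,0]},{"delta_pos":[0,0,0],"rotation":[0,0,0]},{"delta_pos":[0,0,0],"rotation":[0,0,0]},{"delta_pos":[0,0,0],"rotation":[0,0,0]},{"delta_pos":[0,0,0],"rotation":[0,0,0]},{"delta_pos":[0,0,0],"rotation":[0,0,0]}]'
python3 - <<'E'
from h import *
c=camera("top"); crop(c,240,160,400,310,5,"pics/t7.png")
c=camera("scene"); crop(c,230,130,430,330,3,"pics/s7.png")
E
```

```text
time_s: 11.25
eef_pos: [0.6196, -0.0559, 0.3006]
eef_rot: [-0.001, 0.708, 0.706, -0.0]
wrist_force: [-0.8, 0.1, -0.1]
opening: 0.702
time_s: 12.25
eef_pos: [0.6198, -0.0558, 0.3013]
eef_rot: [-0.0, 0.708, 0.706, 0.0]
wrist_force: [-0.5, 0.1, -0.7]
opening: 0.703
```

View pics/t7.png

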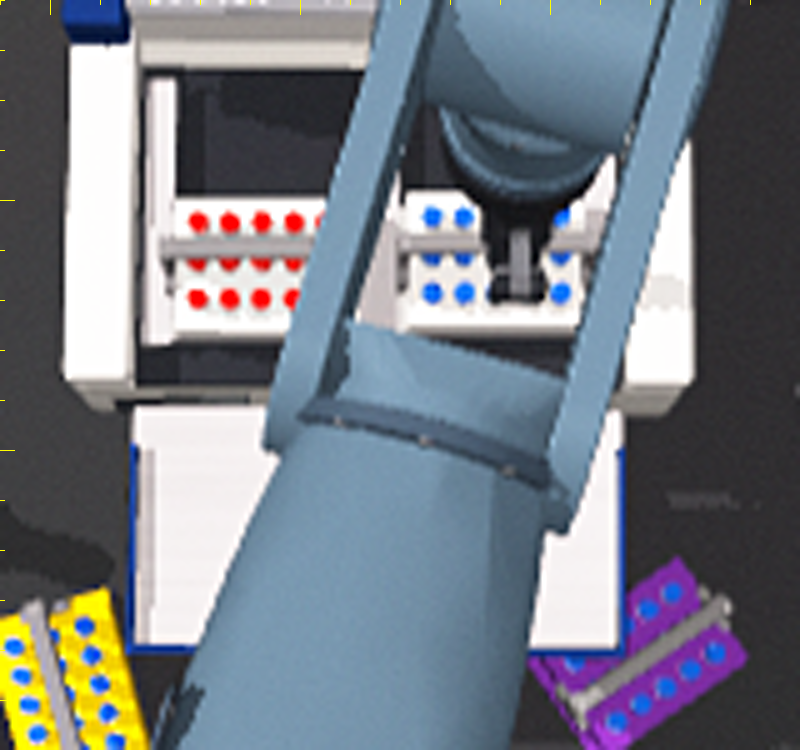

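View pics/s7.png

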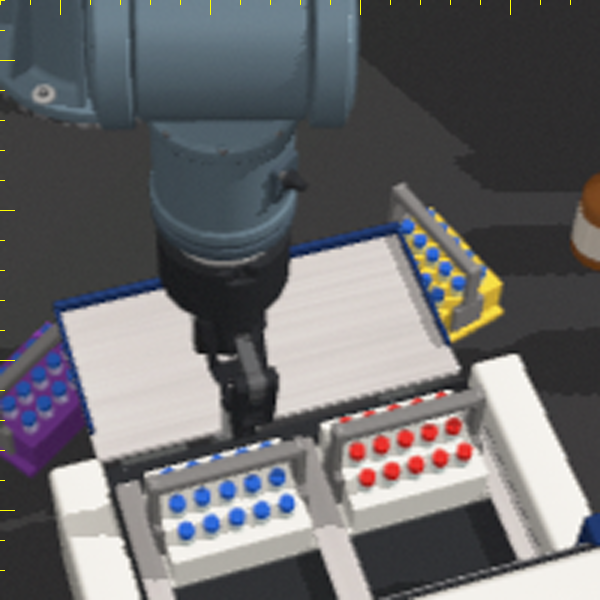

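Top view: the shelf is down with its lip at full-image row about 290. I check its level against the model, and the handle using the scene camera too.

Run:
```python
from h import *
T=camera("top");S=camera("scene"); o=np.array([.5515,.0103,0])
for n,P in dict(lipL=(-.152,.142,.137),lipR=(-.152,-.142,.137)).items(): print(n,proj(T,o+P),proj(S,o+P))
print("handle ends model scene",[proj(S,o+np.array(P)) for P in((.0745,-.010,.216),(.0745,-.12,.216))])
print("time",get_obs()["time_s"])
crop(S,230,200,350,300,6,"pics/s8.png")
```

```text
lipL [[265.50840832 289.52666405]] [[362.8939227  204.22704475]]
lipR [[365.79511309 289.70613651]] [[247.3613285  232.10599461]]
handle ends model scene [array([[333.36242991, 280.18204062]]), array([[281.15807337, 293.8829398 ]])]
time 12.45
```

View pics/s8.png

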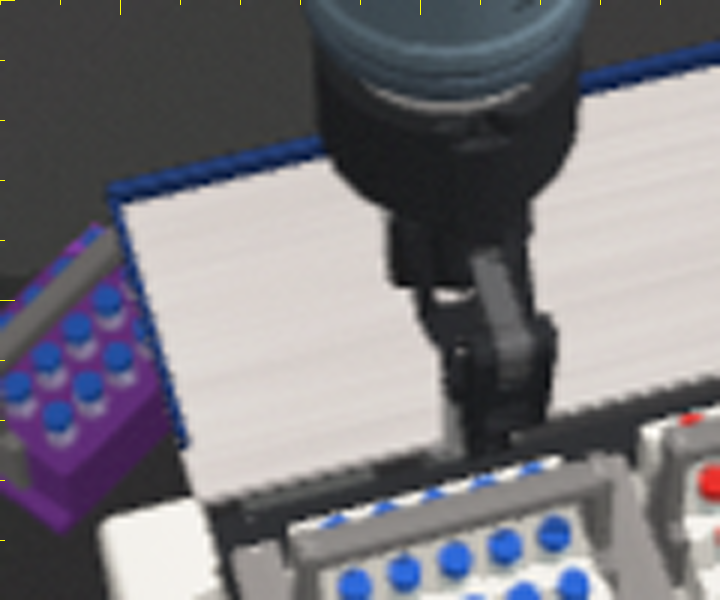

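```bash
python3 -m inch '[{"delta_pos":[0,0,2.5],"rotation":[0,0,0]},{"delta_pos":[0,0,2.5],"rotation":[0,0,0]},{"delta_pos":[0,0,2.5],"rotation":[0,0,0]},{"delta_pos":[0,0,2],"rotation":[0,0,0]},{"delta_pos":[0,0,1.3],"rotation":[0,0,0]},{"delta_pos":[0,0,0],"rotation":[0,0,0]},{"delta_pos":[0,0,0],"rotation":[0,0,0]}]'
python3 -m inch '[{"delta_pos":[0,0,0],"rotation":[0,0,0]},{"delta_pos":[0,0,0],"rotation":[0,0,0]},{"delta_pos":[0,0,0],"rotation":[0,0,0]},{"delta_pos":[0,0,0],"rotation":[0,0,0]},{"delta_pos":[0,0,0],"rotation":[0,0,0]},{"delta_pos":[0,0,0],"rotation":[0,0,0]},{"delta_pos":[0,0,0],"rotation":[0,0,0]}]' 0
python3 - <<'E'
from h import *
c=camera("scene"); crop(c,230,130,430,330,3,"pics/s9.png"); print(get_obs()["wrist_force"])
E
```

```text
time_s: 13.15
eef_pos: [0.6202, -0.0558, 0.194]
eef_rot: [0.0, 0.708, 0.706, 0.0]
wrist_force: [0.6, -0.2, -0.1]
opening: 0.702
time_s: 13.85
eef_pos: [0.6198, -0.0558, 0.1942]
eef_rot: [0.0, 0.708, 0.706, 0.0]
wrist_force: [-3.3, 0.3, 5.8]
opening: 0.12
[-3.57819403 -0.01553606  5.55130394]
```

View pics/s9.png

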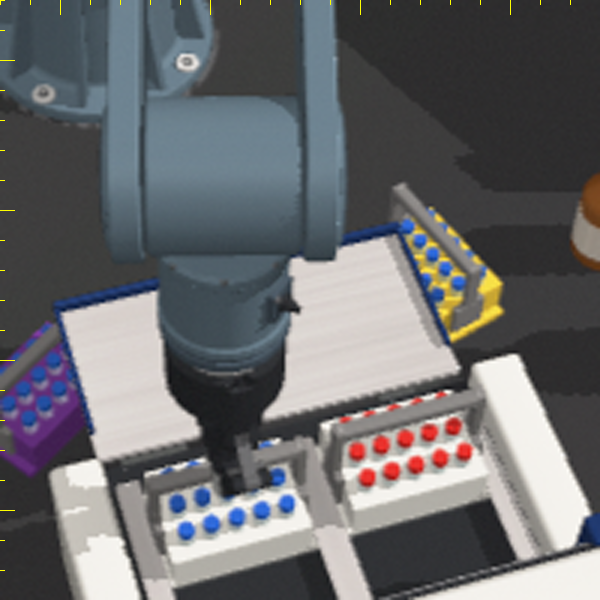

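Gripped, pressing lightly on the deck. Sliding out.

```bash
python3 -m inch '[{"delta_pos":[0,-0.5,0],"rotation":[0,0,0]},{"delta_pos":[0,-0.8,0],"rotation":[0,0,0]},{"delta_pos":[0,-0.8,0],"rotation":[0,0,0]},{"delta_pos":[0,-0.8,0],"rotation":[0,0,0]},{"delta_pos":[0,-0.8,0],"rotation":[0,0,0]}]'
python3 -m inch '[{"delta_pos":[0,-0.8,0],"rotation":[0,0,0]},{"delta_pos":[0,-0.8,0],"rotation":[0,0,0]},{"delta_pos":[0,-0.8,0],"rotation":[0,0,0]},{"delta_pos":[0,-0.8,0],"rotation":[0,0,0]},{"delta_pos":[0,-0.5,0],"rotation":[0,0,0]}]'
python3 - <<'E'
from h import *
c=camera("scene"); crop(c,230,130,430,330,3,"pics/s10.png"); print(get_obs()["wrist_force"],get_obs()["torque"])
E
```

```text
time_s: 14.4
eef_pos: [0.584, -0.0559, 0.1947]
eef_rot: [0.002, 0.708, 0.706, 0.001]
wrist_force: [-0.1, -0.5, -2.7]
opening: 0.125
time_s: 14.9
eef_pos: [0.5461, -0.0558, 0.194]
eef_rot: [0.001, 0.708, 0.706, 0.001]
wrist_force: [4.6, 0.2, 3.9]
opening: 0.125
[4.43817169 0.08828914 4.65818096] [-0.0093393  -1.18901919 -0.03509387]
```

View pics/s10.png

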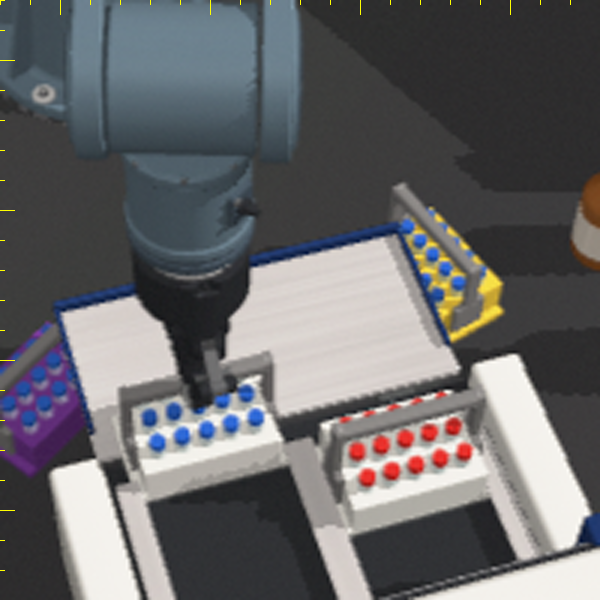

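```bash
python3 -m inch '[{"delta_pos":[0,-0.5,0.05],"rotation":[0,0,0]},{"delta_pos":[0,-0.5,0],"rotation":[0,0,0]},{"delta_pos":[0,-0.5,0],"rotation":[0,0,0]},{"delta_pos":[0,-0.5,0],"rotation":[0,0,0]},{"delta_pos":[0,-0.5,0],"rotation":[0,0,0]},{"delta_pos":[0,-0.5,0],"rotation":[0,0,0]}]'
python3 -m inch '[{"delta_pos":[0,-0.6,0],"rotation":[0,0,0]},{"delta_pos":[0,-0.6,0],"rotation":[0,0,0]},{"delta_pos":[0,-0.6,0],"rotation":[0,0,0]},{"delta_pos":[0,-0.6,0],"rotation":[0,0,0]},{"delta_pos":[0,-0.6,0],"rotation":[0,0,0]},{"delta_pos":[0,-0.6,0],"rotation":[0,0,0]},{"delta_pos":[0,-0.4,0],"rotation":[0,0,0]},{"delta_pos":[0,0,0],"rotation":[0,0,0]}]'
python3 -m inch '[{"delta_pos":[0,0,0.1],"rotation":[0,0,0]},{"delta_pos":[0,0,0.1],"rotation":[0,0,0]},{"delta_pos":[0,0,0],"rotation":[0,0,0]}]'
python3 - <<'E'
from h import *
c=camera("scene"); crop(c,230,130,430,330,3,"pics/s11.png"); print(get_obs()["wrist_force"],get_obs()["torque"])
E
```

```text
time_s: 15.55
eef_pos: [0.5159, -0.0556, 0.1929]
eef_rot: [0.001, 0.708, 0.706, 0.0]
wrist_force: [4.6, 0.2, 2.2]
opening: 0.126
time_s: 16.35
eef_pos: [0.4751, -0.0554, 0.1926]
eef_rot: [-0.0, 0.708, 0.706, -0.0]
wrist_force: [0.1, -0.3, -4.7]
opening: 0.122
time_s: 16.65
eef_pos: [0.476, -0.0556, 0.1912]
eef_rot: [0.0, 0.708, 0.706, -0.0]
wrist_force: [-3.1, -0.3, 0.1]
opening: 0.126
[-2.83408665  0.5151875   0.16400394] [-0.04393297  0.41326264 -0.0198569 ]
```

View pics/s11.png

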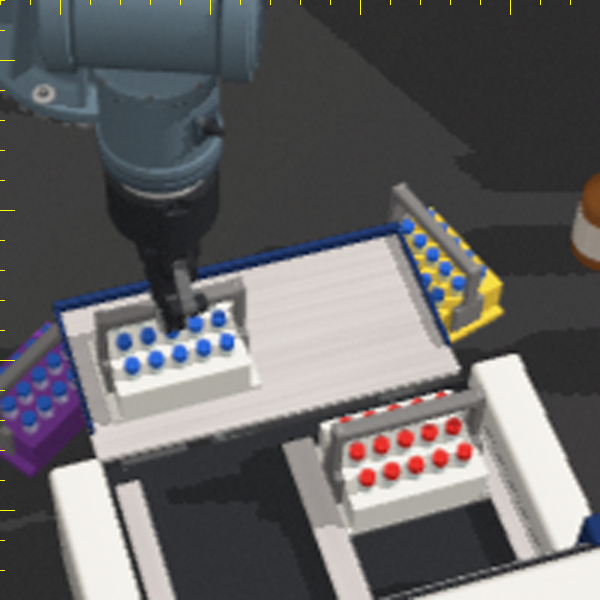

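The rack stands on the shelf: vertical force went from −4.7 N (hanging) to 0. Lifting straight up and carrying to the tray.

```bash
python3 -m inch '[{"delta_pos":[0,0,-0.5],"rotation":[0,0,0]},{"delta_pos":[0,0,-1],"rotation":[0,0,0]},{"delta_pos":[0,0,-1],"rotation":[0,0,0]},{"delta_pos":[0,0,-1.5],"rotation":[0,0,0]},{"delta_pos":[0,0,-1],"rotation":[0,0,0]},{"delta_pos":[0,0,0],"rotation":[0,0,0]}]'
python3 -m inch '[{"delta_pos":[-2,0.3,0],"rotation":[0,0,0]},{"delta_pos":[-3,0.5,0],"rotation":[0,0,0]},{"delta_pos":[-3,0.5,0],"rotation":[0,0,0]},{"delta_pos":[-3,0.5,0],"rotation":[0,0,0]},{"delta_pos":[-3,0.5,0],"rotation":[0,0,0]},{"delta_pos":[-3,0.5,0],"rotation":[0,0,0]},{"delta_pos":[-3,0.5,0],"rotation":[0,0,0]},{"delta_pos":[-3,0.5,0],"rotation":[0,0,0]},{"delta_pos":[-3,0.5,0],"rotation":[0,0,0]},{"delta_pos":[-2,0.5,0],"rotation":[0,0,0]}]'
python3 -m inch '[{"delta_pos":[-1.9,0.5,0],"rotation":[0,0,0]},{"delta_pos":[0,0,0],"rotation":[0,0,-0.081]},{"delta_pos":[0,0,0],"rotation":[0,0,-0.081]},{"delta_pos":[0,0,0],"rotation":[0,0,-0.081]},{"delta_pos":[0,0,0],"rotation":[0,0,0]},{"delta_pos":[0,0,0],"rotation":[0,0,0]}]'
python3 - <<'E'
from h import *
c=camera("scene"); crop(c,50,130,350,380,2,"pics/s12.png"); 
c=camera("top"); crop(c,240,180,500,320,3,"pics/t12.png"); o=get_obs();print(Rm(o["eef_rot"]).round(3),o["wrist_force"])
E
```

```text
time_s: 17.3
eef_pos: [0.4771, -0.0559, 0.2431]
eef_rot: [0.002, 0.708, 0.706, 0.001]
wrist_force: [0.9, -0.1, -5.0]
opening: 0.122
time_s: 18.3
eef_pos: [0.5229, -0.3376, 0.2398]
eef_rot: [-0.0, 0.708, 0.706, -0.0]
wrist_force: [-0.3, 0.0, -5.2]
opening: 0.122
time_s: 18.9
eef_pos: [0.528, -0.3544, 0.2401]
eef_rot: [-0.0, 0.618, 0.786, 0.0]
wrist_force: [-0.2, 0.4, -5.1]
opening: 0.127
[[-0.237  0.971 -0.   ]
 [ 0.971  0.237  0.   ]
 [ 0.    -0.    -1.   ]] [-0.06610138 -0.9970382  -5.2471376 ]
```

View pics/s12.png

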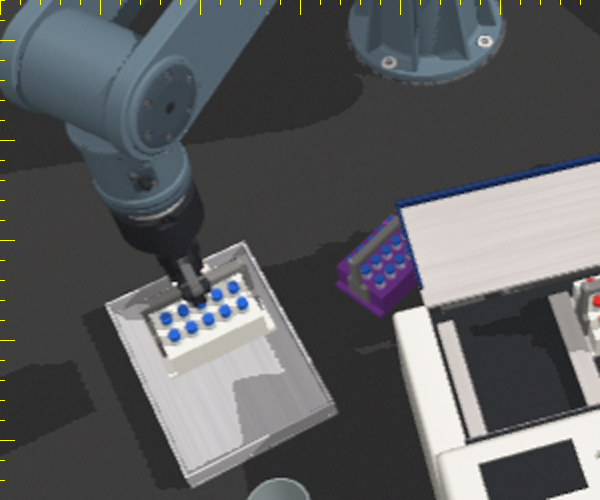

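View pics/t12.png

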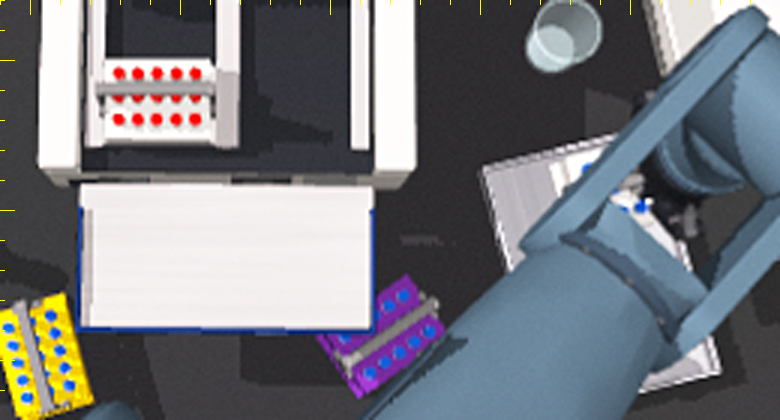

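The rack hangs level and square over the free end of the tray. Lowering in stages.

```bash
python3 -m inch '[{"delta_pos":[0,0,2],"rotation":[0,0,0]},{"delta_pos":[0,0,2.5],"rotation":[0,0,0]},{"delta_pos":[0,0,2.5],"rotation":[0,0,0]},{"delta_pos":[0,0,2.5],"rotation":[0,0,0]},{"delta_pos":[0,0,2.5],"rotation":[0,0,0]},{"delta_pos":[0,0,2],"rotation":[0,0,0]},{"delta_pos":[0,0,1.5],"rotation":[0,0,0]},{"delta_pos":[0,0,0],"rotation":[0,0,0]},{"delta_pos":[0,0,0],"rotation":[0,0,0]}]'
python3 -m inch '[{"delta_pos":[0,0,0.4],"rotation":[0,0,0]},{"delta_pos":[0,0,0.4],"rotation":[0,0,0]},{"delta_pos":[0,0,0.3],"rotation":[0,0,0]},{"delta_pos":[0,0,0],"rotation":[0,0,0]},{"delta_pos":[0,0,0],"rotation":[0,0,0]}]'
python3 - <<'E'
from h import *
c=camera("scene"); crop(c,90,180,250,300+80,4,"pics/s13.png")
E
```

```text
time_s: 19.9
eef_pos: [0.5285, -0.3548, 0.0862]
eef_rot: [0.0, 0.617, 0.787, -0.0]
wrist_force: [0.1, -0.4, -3.9]
opening: 0.126
time_s: 20.4
eef_pos: [0.5282, -0.3545, 0.0748]
eef_rot: [-0.0, 0.617, 0.787, 0.0]
wrist_force: [1.1, -0.1, -4.2]
opening: 0.12
```

View pics/s13.png

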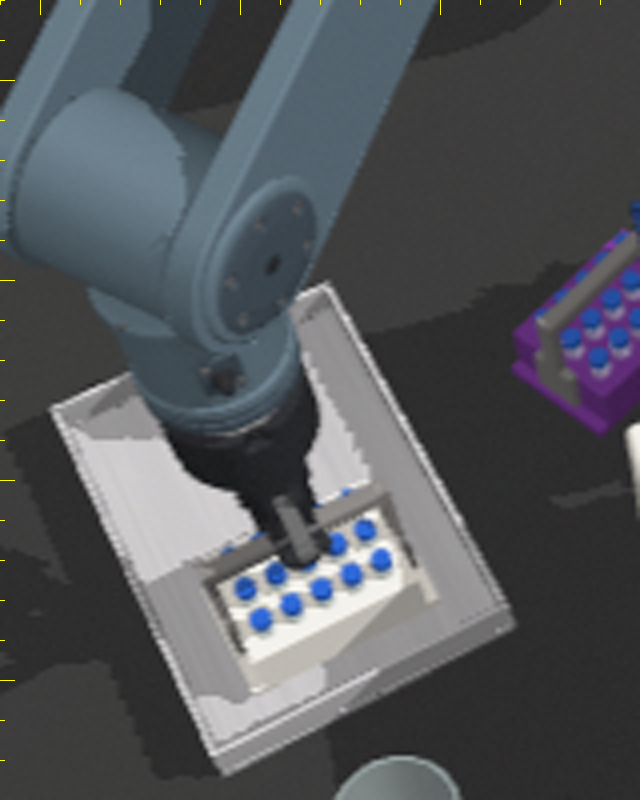

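The rack is inside the tray walls, centred, and still hanging (−4.2 N). The last millimetres go slowly.

```bash
python3 -m inch '[{"delta_pos":[0,0,0.2],"rotation":[0,0,0]},{"delta_pos":[0,0,0.2],"rotation":[0,0,0]},{"delta_pos":[0,0,0.1],"rotation":[0,0,0]},{"delta_pos":[0,0,0],"rotation":[0,0,0]},{"delta_pos":[0,0,0],"rotation":[0,0,0]}]'
python3 -m inch '[{"delta_pos":[0,0,0.1],"rotation":[0,0,0]},{"delta_pos":[0,0,0],"rotation":[0,0,0]},{"delta_pos":[0,0,0],"rotation":[0,0,0]}]'
```

```text
time_s: 20.95
eef_pos: [0.5282, -0.3545, 0.0697]
eef_rot: [-0.0, 0.617, 0.787, 0.0]
wrist_force: [-0.5, -0.8, -4.2]
opening: 0.131
time_s: 21.25
eef_pos: [0.5282, -0.3545, 0.0688]
eef_rot: [-0.0, 0.617, 0.787, 0.0]
wrist_force: [-0.1, 0.0, -4.2]
opening: 0.126
```

```bash
python3 -m inch '[{"delta_pos":[0,0,0.08],"rotation":[0,0,0]},{"delta_pos":[0,0,0],"rotation":[0,0,0]},{"delta_pos":[0,0,0],"rotation":[0,0,0]}]'
python3 -m inch '[{"delta_pos":[0,0,0.05],"rotation":[0,0,0]},{"delta_pos":[0,0,0],"rotation":[0,0,0]},{"delta_pos":[0,0,0],"rotation":[0,0,0]}]'
```

```text
time_s: 21.55
eef_pos: [0.5282, -0.3547, 0.0683]
eef_rot: [0.0, 0.617, 0.787, -0.0]
wrist_force: [-1.4, 0.0, -2.0]
opening: 0.125
time_s: 21.85
eef_pos: [0.5282, -0.3547, 0.0682]
eef_rot: [0.0, 0.617, 0.787, -0.0]
wrist_force: [-5.4, 2.4, 5.6]
opening: 0.123
```

```bash
python3 -m inch '[{"delta_pos":[0,0,-0.04],"rotation":[0,0,0]},{"delta_pos":[0,0,0],"rotation":[0,0,0]}]'
python3 -m inch '[{"delta_pos":[0,0,0],"rotation":[0,0,0]},{"delta_pos":[0,0,0],"rotation":[0,0,0]},{"delta_pos":[0,0,0],"rotation":[0,0,0]},{"delta_pos":[0,0,0],"rotation":[0,0,0]},{"delta_pos":[0,0,0],"rotation":[0,0,0]}]' 5.5
python3 -m inch '[{"delta_pos":[0,0,-1],"rotation":[0,0,0]},{"delta_pos":[0,0,-2],"rotation":[0,0,0]},{"delta_pos":[0,0,-3],"rotation":[0,0,0]},{"delta_pos":[0,0,-4],"rotation":[0,0,0]},{"delta_pos":[0,0,-4],"rotation":[0,0,0]},{"delta_pos":[0,0,-4],"rotation":[0,0,0]},{"delta_pos":[0,0,0],"rotation":[0,0,0]}]'
python3 -m inch '[{"delta_pos":[-2,-3,0],"rotation":[0,0,0]},{"delta_pos":[-2,-3,0],"rotation":[0,0,0]},{"delta_pos":[-2,-3,0],"rotation":[0,0,0]},{"delta_pos":[-2,-3,0],"rotation":[0,0,0]},{"delta_pos":[-2,-3,0],"rotation":[0,0,0]},{"delta_pos":[-2,-3,0],"rotation":[0,0,0]},{"delta_pos":[-2,-3,0],"rotation":[0,0,0]},{"delta_pos":[0,0,0],"rotation":[0,0,0]},{"delta_pos":[0,0,0],"rotation":[0,0,0]},{"delta_pos":[0,0,0],"rotation":[0,0,0]}]'
python3 - <<'E'
from h import *
c=camera("scene"); cv2.imwrite("pics/s14.png",c["color"][:,:,::-1]) 
c=camera("top"); crop(c,240,150,500,320,3,"pics/t14.png")
E
```

```text
time_s: 22.05
eef_pos: [0.5282, -0.3547, 0.0682]
eef_rot: [0.0, 0.617, 0.787, -0.0]
wrist_force: [-4.2, 2.3, 4.7]
opening: 0.122
time_s: 22.55
eef_pos: [0.5283, -0.3546, 0.0678]
eef_rot: [0.0, 0.617, 0.787, 0.0]
wrist_force: [0.0, -0.0, -1.0]
opening: 0.645
time_s: 23.25
eef_pos: [0.5309, -0.357, 0.2567]
eef_rot: [0.007, 0.617, 0.787, -0.001]
wrist_force: [1.1, -0.6, 1.4]
opening: 0.644
time_s: 24.25
eef_pos: [0.3582, -0.5399, 0.2478]
eef_rot: [-0.0, 0.617, 0.787, 0.0]
wrist_force: [-0.7, 0.9, 0.6]
opening: 0.646
```

View pics/s14.png

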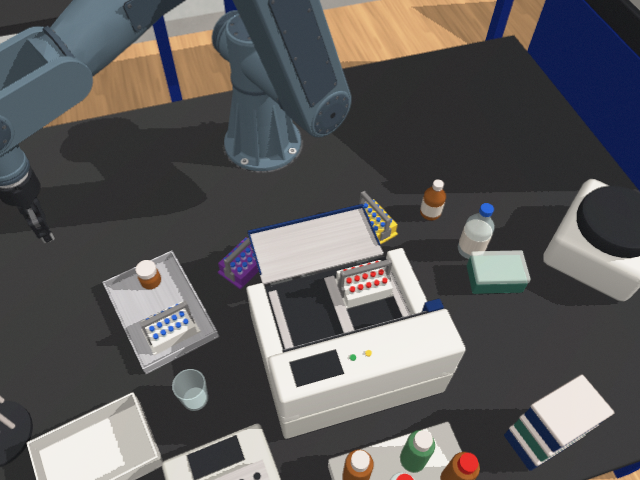

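View pics/t14.png

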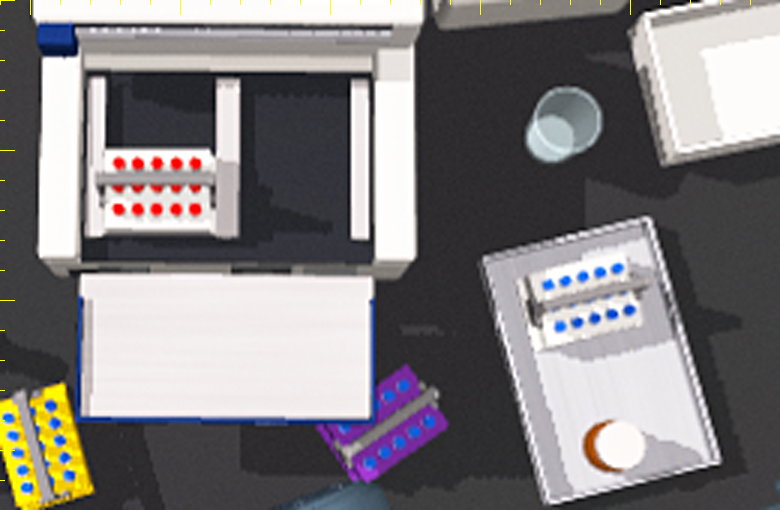

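The blue rack stands upright in the tray at about (170,325) in the scene view. The shelf is level and the other items are unmoved.

```bash
python3 -c "
from bench import *
o=get_obs();print(o['time_s'],abs(o['dq']).max());print(hand_in())"
```

```text
24.35 0.002437698511927761
the job is handed in; nothing more can be done
None
```

The blue-capped rack is standing in the free end of the steel tray, and I handed the job in at about 24 s of the 72 s allowed.

1. **Bracket:** I pushed it out past dead centre with closed fingers. The pictures showed it out on its own once the fingers had left it.
2. **Shelf:** I pulled the edge past balance and let it sink. Its lip projected to within about 2 px of the level position in both cameras.
3. **Rack:** I gripped the handle, slid the rack over the sill and set it on the shelf. I then lifted it to the tray, lowered it until the wrist force showed contact, and let go.

**Last checks:** the final pictures show the rack upright in the tray, the shelf still level, and the gripper clear and still. The jar, tray, red rack and look-alike racks are where they were. The bottles, tip box and beaker also look unmoved by eye.

**One reading disagreed:** part-way along the deck, the wrist force once showed the gripper carrying about 2.7 N of the rack's roughly 5 N weight. The tool was at most 0.7 mm high at that moment. I take it the rack stayed on the deck, but I did not confirm that separately.

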